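# Sound the tongues of a chime in turn

## Task

Check the newly fitted tongue chime: go along its row of steel tongues from the longest to the shortest, pressing each near its free end with the closed fingertips, one at a time, so that it dips gently (about 5 mm, never as much as 10) and springs back before the next. Do not pinch or lift anything, leave the chime where it stands and do not disturb the tools and other things around and on it.

Things in the scene. Friction and masses are not known exactly. Their poses are not given: they have to be found in the camera images.
- chime: Tongue chime: loose wooden box, about 0.9 kg, 200 (x) by 170 (y) mm, top at 45 mm. Origin: centre of underside, z up, any yaw. A bridge with a steel bar (top 78 mm) runs along its +x side; four level spring-steel tongues, 12 mm wide, 3 mm thick, 36 mm pitch, stick out from it to -x, free ends at -x, undersides 15 mm above the box top. Side by side along y: longest at +y, shortest at -y.
- tongue1_end (a point): Longest tongue, 125 mm free length: the point on its top face, mid-width, 10 mm in from its free end; 63 mm above the bench at rest. Pushed down here it dips like a spring, about 0.5 N per mm (5 mm at 2.5 N), stops hard at 13 mm, and comes back up by itself when let go.
- tongue2_end (a point): Second longest tongue, 105 mm free length: the point on its top face, mid-width, 10 mm in from its free end; 63 mm above the bench at rest. Pushed down here it dips like a spring, about 0.5 N per mm (5 mm at 2.5 N), stops hard at 13 mm, and comes back up by itself when let go.
- tongue3_end (a point): Second shortest tongue, 85 mm free length: the point on its top face, mid-width, 10 mm in from its free end; 63 mm above the bench at rest. Pushed down here it dips like a spring, about 0.5 N per mm (5 mm at 2.5 N), stops hard at 13 mm, and comes back up by itself when let go.
- tongue4_end (a point): Shortest tongue, 65 mm free length: the point on its top face, mid-width, 10 mm in from its free end; 63 mm above the bench at rest. Pushed down here it dips like a spring, about 0.5 N per mm (5 mm at 2.5 N), stops hard at 13 mm, and comes back up by itself when let go.
- spacer: loose brass spacer, cylinder 18 mm across and 22 mm tall, standing on the chime's box top near the free ends of the short tongues; origin centre of underside
- bangle: loose copper bangle, 68 mm outside, 12 mm tall, flat on the bench near the chime; origin centre of underside
- mallet: loose hammer 240 mm long lying on the bench beside the chime; leave alone
- marker: loose blue marker 120 mm long, 14 mm thick, lying on the bench beside the chime; leave alone
- copper_bowl: loose copper bowl, 120 mm across, 40 mm tall, on the bench to the left; leave alone
- flask: loose white flask, 70 mm across, 200 mm tall, far left; leave alone
- mug: loose terracotta mug, 80 mm across, 85 mm tall, far right; leave alone
- planisher: loose hammer 260 mm long lying on the bench to the right; leave alone

How it is judged:
By the outcome, as a careful person would: the job done as asked, in the order asked, and still so for the second after the job is handed in, with the robot touching nothing.
It also fails if it takes over 48 s, if anything falls off the work surface, if the arm or the gripper's body presses on something with over 40 N, if the wrist force passes 120 N, or if a joint passes its speed limit or range.

## Robot

A 7-joint arm with a two-finger parallel gripper is mounted at the origin on the work surface. World frame = base frame: x ahead of the robot, y to its left, z up, the work surface at z = 0. Lengths are in m, angles in rad, forces in N, time in s.
With the tool pointing down it reaches from about 0.4 to 0.875 m from the base axis. Payload 19.3 kg.
Tool frame: the origin (TCP) lies at the very end of the fingers, on their centre line; the grasp point (between the pads) lies 19 mm behind it; z points along the fingers, y is the line along which they close (so a half turn about z gives the same grasp; the last joint's range is limited). The gripper opens to 85 mm and grips with 20 to 120 N. Pads are 22 mm wide; open, the fingers measure 114 mm over their backs; the gripper's body (76 mm by 85 mm) begins 54 mm behind the grasp point. The pads swing forward as they close: fully open they stand 13 mm farther back than shut.
Start: joints at [1.131, 0.521, -0.036, 1.599, 0.021, 1.021, -0.113], TCP at [0.226, -0.583, 0.231] pointing down, gripper open.
Joint ranges: [-2.91, 2.91], [-0.3, 2.13], [-1.5, 1.42], [0.17, 2.43], [-1.26, 4.41], [0.16, 1.93], [-2.52, 2.52]. Speed limits (rad/s): [1.89, 1.89, 2.39, 2.39, 3.01, 3.01, 3.01].

## Interface

Orientations are given as [roll, pitch, yaw] about the fixed x, y, z axes, in that order (R = Rz(yaw) Ry(pitch) Rx(roll)).
In Python, from workcell import monitor, optics, job_done gives the robot as it stands.
- The arm moves only by the shell command python3 -m handwheel 'ROWS' [FORCE]. ROWS is JSON, a list of rows, each an object of numbers: "dx", "dy", "dz": the shift along the tool's x, y, z in cm; "wx", "wy", "wz": the turn, a rotation vector about the tool's x, y, z in rad; "claw": the opening in per cent of the stroke, from 0 (shut) to 100 (fully open). A call has 1 to 8 rows; each row shifts and turns the commanded pose from where the row before left it, along the tool's axes as they then stand; what a row does not reach is not made up. A row lasts 1/8 s, in which the tool goes at most 62.5 mm and 10.7 degrees, less where a joint would pass 70% of its speed; a pose out of reach is approached as far as the arm can. A call with a gripper value outside its range is refused whole. The fingers move at their own pace and stop on an object; FORCE is the grip in N (left out, the last holds). Time passes only in rows, so rows that do not move let the fingers close. It gives the time, the measured TCP pose, the force, the opening and the grip force at its end, in the units of the state.
- monitor.observe(): the state, without advancing time (a new reading comes with each control period).
- optics.grab_frame(name): name is "scene" or "top" or "wrist"; returns a dict with "frame" (480x640x3 uint8, blue, green, red), "fovy" (degrees; the focal length in pixels is half the picture's height over the tangent of half this angle, whatever the lens; pixels are square), "cx", "cy" (the principal point, pixels), "k1" (the pictures are not rectified: a ray, as slopes to the right and down, at radius r is drawn at 1 + k1 r^2 times it, then the intrinsics apply), "R" (3x3) and "t" (3): a world point X has camera coordinates R X + t. Camera axes: x right, y down, z forward; pixel columns grow to the right and rows downward; lengths in m; the calibration is good to about 2 mm. A picture is of the moment at which its call begins. There is no depth.
- job_done(): hands the job in; it is judged then, once.
Trained networks look in the newest picture that a camera, given by its name, has taken for a name from the list of things; names that differ only in an ending like _2 or _b are one class to them, and where a whole thing is asked for, a point or a joint stands for the part that bears it (a point fixed in the world has none). Each returns a list of dicts, best first, with "p" (0 to 1); they miss things now and then, are a little off and sometimes report something else, mostly with a low value. They report only what shows in the picture. A call takes as long as a camera call.
- optics.masks_of(name, camera): "region" (480x640 bool, what is visible of it) and "rect" ([left, top, width, height] in pixels, round what is visible of it).
The state is a dict: "clock": time; "qpos": joint angles; "qd": joint speeds; "joint_efforts": joint torques, N m; "position": TCP position; "tool_rot": TCP orientation; "force": force on the tool from outside, world axes, zero at the start; "moment": the same for the moment, N m; "grip_width": finger opening in m; "finger_force": force on a finger pad.
Only numpy, scipy, OpenCV 4.12 (cv2) and the standard library are available. Lean on these libraries where they do the work, as an engineer would, in place of code of your own. Each camera call takes 0.05 s, during which the arm holds its last target. There are 200 camera calls.

## Working session

There is one attempt and no reset: what is moved stays moved. The work goes in short steps, Python scripts to look and compute and a shell command to move; the robot and the scene stay as the last step left them, time stands still between calls to the robot, and variables do not carry over. Pictures are saved under pics/ and viewed, at most 10 in all, crops included, and the job is handed in when it is done.

```bash
mkdir -p pics; cat > h.py <<'E'
import numpy as np,cv2
from workcell import monitor,optics,job_done
def K(c):
    f=240/np.tan(np.radians(c["fovy"])/2); return np.array([[f,0,c["cx"]],[0,f,c["cy"]],[0,0,1.]])
def D(c): return np.array([c["k1"],0,0,0,0.])
def proj(c,P):
    return cv2.projectPoints(np.atleast_2d(np.float64(P)),cv2.Rodrigues(np.array(c["R"],float))[0],np.array(c["t"],float),K(c),D(c))[0][:,0]
def back(c,uv,z):
    R=np.array(c["R"],float);t=np.array(c["t"],float)
    n=cv2.undistortPointsIter(np.float64(uv).reshape(-1,1,2),K(c),D(c),None,None,(3,50,1e-9))[:,0]
    d=np.c_[n,np.ones(len(n))]@R; o=-R.T@t
    return o+d*((z-o[2])/d[:,2])[:,None]
E
python3 - <<'E'
from h import *
s=monitor.observe(); print({k:np.round(v,3).tolist() for k,v in s.items()})
for n in ("top","scene"):
    c=optics.grab_frame(n); cv2.imwrite(f"pics/{n}0.png",c["frame"]); print(n,c["fovy"],-np.array(c["R"]).T@c["t"])
    for o,z in (("chime",.045),("tongue1_end",.063),("spacer",.067),("bangle",.012),("mallet",.02),("marker",.014)):
        for m in optics.masks_of(o,n)[:2]:
            ys,xs=np.nonzero(m["region"]); 
            print(o,round(m["p"],2),m["rect"],len(xs),np.round(back(c,[[xs.mean(),ys.mean()]],z),3).tolist())
E
```

```text
{'clock': 0.0, 'qpos': [1.131, 0.522, -0.036, 1.6, 0.021, 1.021, -0.113], 'qd': [0.002, -0.001, -0.0, 0.0, -0.001, 0.002, 0.0], 'joint_efforts': [0.001, -92.711, 1.979, -36.994, 0.018, 0.008, -0.0], 'position': [0.226, -0.582, 0.231], 'tool_rot': [-3.14, 0.0, 0.37], 'force': [1.181, -0.768, 0.341], 'moment': [-0.047, 0.045, -0.016], 'finger_force': 0.0, 'grip_width': 0.085}
top 42.31484542946119 [0.49967899 0.00199575 1.54102528]
chime 0.84 [295.3, 226.4, 104.1, 96.3] 5803 [[0.531, -0.046, 0.045]]
tongue1_end 0.55 [310.5, 279.6, 48.1, 27.0] 279 [[0.486, -0.016, 0.063]]
bangle 0.68 [392.7, 286.6, 5.7, 4.2] 5 [[0.489, -0.172, 0.012]]
bangle 0.22 [328.0, 239.3, 27.5, 19.3] 176 [[0.599, -0.037, 0.012]]
mallet 0.76 [277.0, 297.9, 101.1, 48.0] 1410 [[0.401, 0.02, 0.02]]
marker 0.8 [353.6, 216.1, 45.1, 24.3] 235 [[0.643, -0.126, 0.014]]
scene 53.26594194230379 [ 1.53303851 -0.10800154  0.74252909]
chime 0.74 [267.3, 201.4, 99.1, 59.5] 3925 [[0.565, -0.047, 0.045]]
chime 0.7 [139.7, 225.8, 51.6, 47.4] 1697 [[0.591, -0.433, 0.045]]
tongue1_end 0.42 [306.6, 206.2, 34.8, 6.3] 51 [[0.5, -0.0, 0.063]]
spacer 0.73 [306.9, 223.6, 31.8, 10.1] 134 [[0.569, -0.034, 0.067]]
spacer 0.62 [279.9, 220.8, 7.9, 9.8] 68 [[0.563, -0.138, 0.067]]
bangle 0.52 [258.9, 215.6, 20.4, 16.3] 181 [[0.468, -0.181, 0.012]]
mallet 0.57 [290.1, 198.7, 82.9, 23.8] 570 [[0.415, 0.03, 0.02]]
marker 0.77 [267.3, 259.6, 43.2, 17.7] 208 [[0.658, -0.122, 0.014]]
marker 0.22 [265.5, 205.1, 100.9, 57.5] 3931 [[0.523, -0.044, 0.014]]
```

View pics/top0.png

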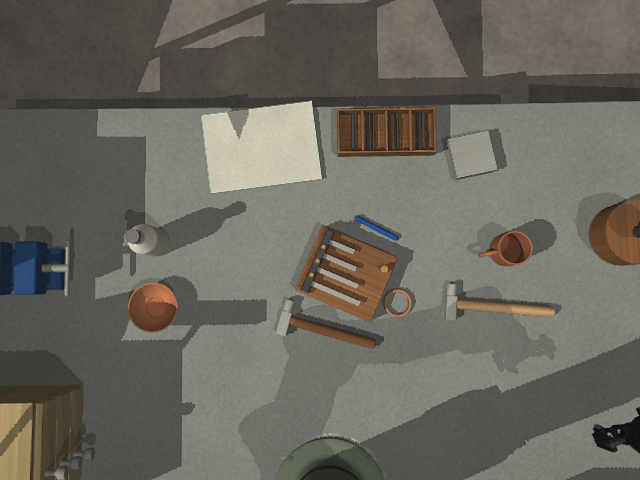

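View pics/scene0.png

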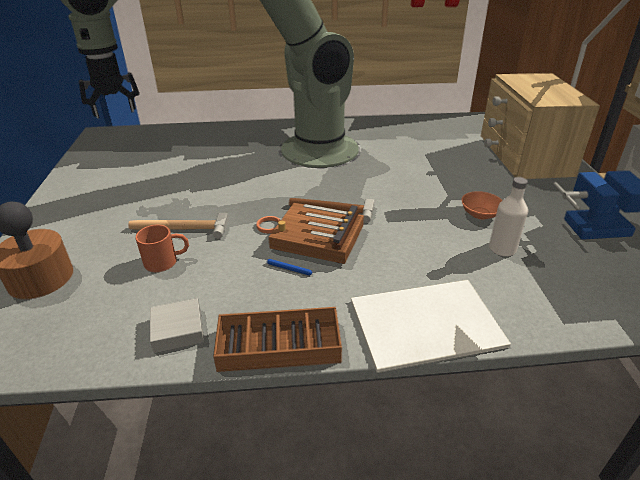

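The top view shows the chime at about px (295-399, 226-322). Its bar is on the left and the tongues point right. The longest tongue is the lowest, with its end near (360,302), and the spacer is at about (384,268). The scene view agrees. I'll move above it with the fingers closing and look through the wrist camera.

```bash
python3 -m handwheel '[{"dx":4.4,"dy":-3.7,"dz":-0.8,"claw":0},{"dx":4.4,"dy":-3.7,"dz":-0.8,"claw":0},{"dx":4.4,"dy":-3.7,"dz":-0.8,"claw":0},{"dx":4.4,"dy":-3.7,"dz":-0.8,"claw":0},{"dx":4.4,"dy":-3.7,"claw":0},{"dx":4.4,"dy":-3.7,"claw":0},{"dx":4.4,"dy":-3.7,"claw":0},{"dx":4.4,"dy":-3.7,"claw":0}]' 20
python3 - <<'E'
from h import *
c=optics.grab_frame("wrist"); cv2.imwrite("pics/w1.png",c["frame"]); R=np.array(c["R"]); print(c["fovy"],c["k1"],-R.T@c["t"],R.round(2).tolist())
s=monitor.observe(); print(s["position"],s["tool_rot"],s["force"],s["grip_width"])
for o in ("chime","tongue1_end","spacer"):
    for m in optics.masks_of(o,"wrist")[:5]: print(o,m["p"],m["rect"])
E
```

```text
69.84098571108355 -0.010011602634800524 [ 0.30220629 -0.55282704  0.37402643] [[0.36, -0.93, -0.0], [-0.88, -0.34, 0.32], [-0.3, -0.11, -0.95]]
[ 0.22588651 -0.58276513  0.23130277] [ 3.14156449e+00 -2.04497918e-05  3.69709618e-01] [ 0.7742424  -0.49114244 -0.56817609] 0.08515297141108125schema error: expected keys dx, dy, dz, wx, wy, wz, claw
```

View pics/w1.png

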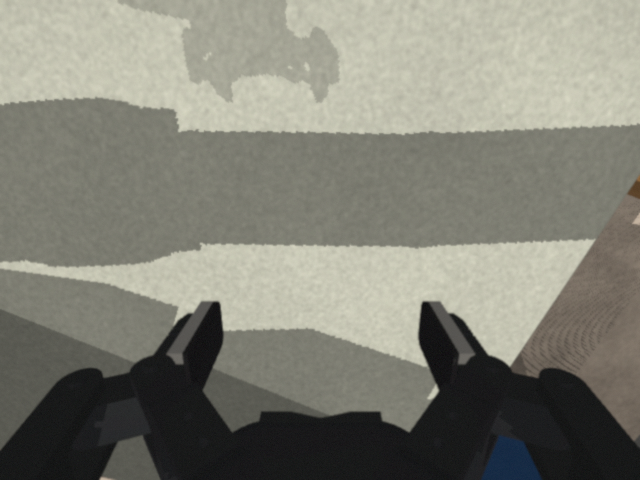

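The arm has not moved: the call was refused because every key is required. The picture shows the open fingers at the bottom, over bare bench. I'll send the rows again with all keys.

```bash
python3 -m handwheel '[{"dx":4.4,"dy":-3.7,"dz":-0.8,"wx":0,"wy":0,"wz":0,"claw":0},{"dx":4.4,"dy":-3.7,"dz":-0.8,"wx":0,"wy":0,"wz":0,"claw":0},{"dx":4.4,"dy":-3.7,"dz":-0.8,"wx":0,"wy":0,"wz":0,"claw":0},{"dx":4.4,"dy":-3.7,"dz":-0.8,"wx":0,"wy":0,"wz":0,"claw":0},{"dx":4.4,"dy":-3.7,"dz":0,"wx":0,"wy":0,"wz":0,"claw":0},{"dx":4.4,"dy":-3.7,"dz":0,"wx":0,"wy":0,"wz":0,"claw":0},{"dx":4.4,"dy":-3.7,"dz":0,"wx":0,"wy":0,"wz":0,"claw":0},{"dx":4.4,"dy":-3.7,"dz":0,"wx":0,"wy":0,"wz":0,"claw":0}]' 20
python3 - <<'E'
from h import *
c=optics.grab_frame("wrist"); cv2.imwrite("pics/w2.png",c["frame"]); R=np.array(c["R"]); print(-R.T@c["t"])
s=monitor.observe(); print(s["clock"],s["position"],s["tool_rot"],s["force"],s["grip_width"])
for o in ("chime","tongue1_end","spacer"):
    for m in optics.masks_of(o,"wrist")[:5]: print(o,m["p"],m["rect"])
E
```

```text
clock: 1.9
position: [0.4478, -0.1779, 0.2636]
tool_rot: [3.141, -0.0, 0.37]
force: [1.4, -0.6, 0.0]
grip_width: -0.0
finger_force: 0.0
[ 0.52407209 -0.14793615  0.4063717 ]
1.95 [ 0.45115181 -0.1709819   0.26369507] [-3.14020669e+00 -2.98112759e-03  3.76536250e-01] [ 4.30714701 11.22875295  0.4392174 ] 6.89434707820684e-05
chime 0.44 [39.5, 82.9, 211.3, 168.4]
tongue1_end 0.91 [120.2, 55.0, 117.6, 110.4]
tongue1_end 0.28 [527.5, 128.5, 112.5, 86.4]
spacer 0.74 [305.7, 86.8, 17.3, 24.2]
```

View pics/w2.png

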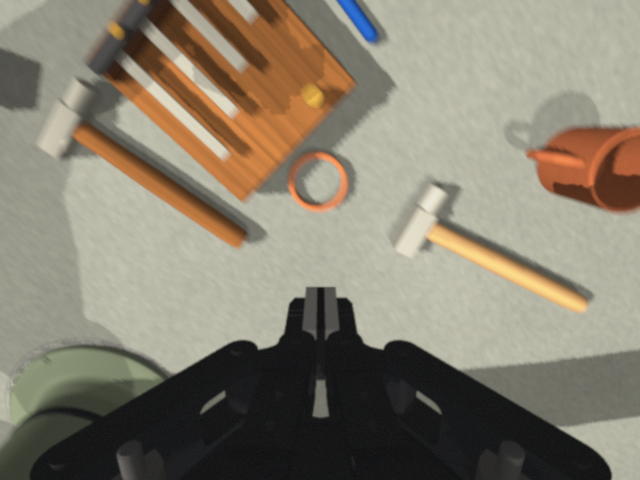

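The fingers are shut. The chime is in the upper left, with tongue 1's end at about (225,155), the spacer at (312,95) and the bangle at (318,182). The closed tip is narrow along the closing line, so I'll turn that line along the tongues and centre the view.

```bash
python3 -m handwheel '[{"dx":0.2,"dy":-4.7,"dz":0,"wx":0,"wy":0,"wz":0,"claw":0},{"dx":0.2,"dy":-4.7,"dz":0,"wx":0,"wy":0,"wz":0,"claw":0},{"dx":0,"dy":0,"dz":0,"wx":0,"wy":0,"wz":0.16,"claw":0},{"dx":0,"dy":0,"dz":0,"wx":0,"wy":0,"wz":0.16,"claw":0},{"dx":0,"dy":0,"dz":0,"wx":0,"wy":0,"wz":0.16,"claw":0},{"dx":0,"dy":0,"dz":0,"wx":0,"wy":0,"wz":0.16,"claw":0},{"dx":0,"dy":0,"dz":0,"wx":0,"wy":0,"wz":0.16,"claw":0},{"dx":0,"dy":0,"dz":0,"wx":0,"wy":0,"wz":0,"claw":0}]'
python3 -m handwheel '[{"dx":0,"dy":0,"dz":0,"wx":0,"wy":0,"wz":0,"claw":0},{"dx":0,"dy":0,"dz":0,"wx":0,"wy":0,"wz":0,"claw":0}]'
cat > fit.py <<'E'
from h import *
import sys
from scipy.optimize import least_squares
c=optics.grab_frame("wrist"); cv2.imwrite(f"pics/{sys.argv[1]}.png",c["frame"]); np.savez("pics/"+sys.argv[1],**{k:np.array(v) for k,v in c.items()})
s=monitor.observe(); print(s["clock"],s["position"],s["tool_rot"],s["force"])
for o in ("chime","tongue1_end","tongue2_end","tongue3_end","tongue4_end","spacer"):
    for m in optics.masks_of(o,"wrist")[:3]: print(o,m["p"],m["rect"])
E
python3 fit.py w3
```

```text
clock: 3.1
position: [0.4166, -0.0915, 0.2633]
tool_rot: [3.141, -0.0, -0.431]
force: [-0.1, -0.4, 0.6]
grip_width: -0.0001
finger_force: 0.0
clock: 3.35
position: [0.4168, -0.0907, 0.2633]
tool_rot: [3.142, -0.0, -0.429]
force: [0.0, -0.9, -0.5]
grip_width: 0.0001
finger_force: 0.0
3.4 [ 0.41679373 -0.0906727   0.26329727] [-3.14158657e+00  4.76406066e-05 -4.29017016e-01] [ 0.53314099 -0.24459456  0.09243071]
chime 0.9 [116.6, 19.2, 216.2, 185.7]
tongue1_end 0.93 [167.1, 167.9, 126.4, 13.2]
tongue1_end 0.56 [301.0, 51.5, 18.4, 25.4]
tongue2_end 0.61 [159.4, 128.0, 110.3, 17.7]
tongue2_end 0.39 [153.4, 87.6, 91.5, 17.3]
tongue3_end 0.65 [153.4, 87.7, 91.2, 16.8]
tongue4_end 0.65 [148.4, 46.7, 73.7, 15.1]
spacer 0.59 [298.8, 52.0, 19.7, 22.7]
```

View pics/w3.png

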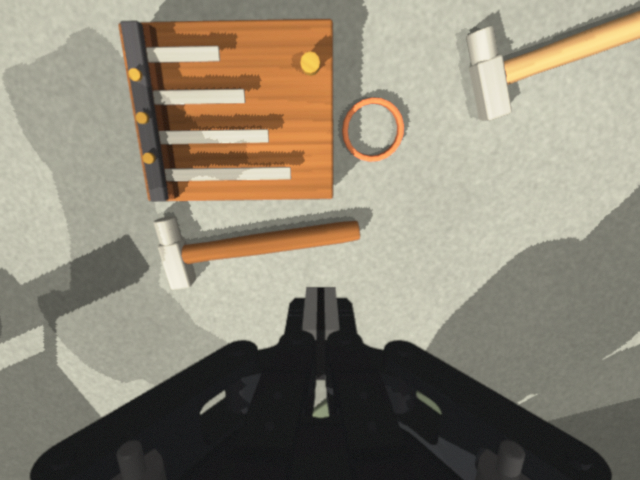

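The view is sharp. The tongues' free ends are at about (290,174), (268,136), (244,97) and (218,53), longest to shortest, already nearly along the image rows. I'll fit the known geometry to these ends.

```bash
cat > fit2.py <<'E'
from h import *
import sys
from scipy.optimize import least_squares
d=np.load(f"pics/{sys.argv[1]}.npz"); c={k:d[k] for k in d}; g=c["frame"].astype(int)
m=((g.min(2)>150)&(g.max(2)-g.min(2)<45)).astype(np.uint8)
ends=[]
for x0,y0,w,h in eval(sys.argv[2]):
    s=np.zeros_like(m); s[y0-4:y0+h+4,x0+w//2:x0+w+6]=m[y0-4:y0+h+4,x0+w//2:x0+w+6]
    ys,xs=np.nonzero(s); r=np.array([ (xs[ys==y]).max() for y in np.unique(ys)]); xe=np.median(r)+.5
    k=(xs>xe-30)&(xs<xe-3); p=np.polyfit(xs[k],ys[k],1); ends.append([xe,np.polyval(p,xe)])
    print(np.round(ends[-1],1),"slope",p[0].round(3),"h",k.sum()/27)
W=back(c,ends,.063); print(W.round(4)); print("spacing",np.linalg.norm(np.diff(W,axis=0),axis=1),"expect",np.hypot(.036,.02))
L=np.c_[[0,.02,.04,.06],[.054,.018,-.018,-.054]]
def T(q): C,S=np.cos(q[2]),np.sin(q[2]); return L@np.array([[C,S],[-S,C]])+q[:2]
r=least_squares(lambda q:(T(q)-W[:,:2]).ravel(),[*W[:,:2].mean(0),1.13])
q=r.x; print("yaw",q[2],"res mm",(1000*r.fun).round(1))
C,S=np.cos(q[2]),np.sin(q[2]); P=T(q)+.008*np.array([C,S]); print("press pts (8mm in)",P.round(4).tolist())
s=monitor.observe(); p=s["position"]; y=s["tool_rot"][2]; print("tcp",p,y,"need yaw",q[2]-np.pi/2,"wz",y-(q[2]-np.pi/2))
y=q[2]-np.pi/2; ax=np.array([np.cos(y),np.sin(y)]); ay=np.array([np.sin(y),-np.cos(y)])
for a in P: print("tool dx,dy cm",(100*np.array([(a-p[:2])@ax,(a-p[:2])@ay])).round(2))
E
python3 fit2.py w3 '[(167,168,126,13),(159,128,110,17),(153,88,91,17),(148,47,72,15)]'
```

```text
[289.5 173. ] slope 0.0 h 11.0
[267.5 135.3] slope -0.015 h 12.148148148148149
[243.5  96. ] slope 0.0 h 13.0
[218.5  53.5] slope -0.0 h 14.0
[[ 0.4591 -0.0758  0.063 ]
 [ 0.5002 -0.0725  0.063 ]
 [ 0.5407 -0.0684  0.063 ]
 [ 0.5814 -0.065   0.063 ]]
spacing [0.0412183  0.0407782  0.04080516] expect 0.041182520563948
yaw 1.1525098002721466 res mm [-0.3 -0.1 -0.3  0.2  0.1 -0.2  0.5  0.1]
press pts (8mm in) [[0.4621, -0.0686], [0.5031, -0.0649], [0.5441, -0.0613], [0.5851, -0.0576]]
tcp [ 0.41686569 -0.09047825  0.26330533] -0.4299865523654167 need yaw -0.41828652652275 wz -0.011700025842666717
tool dx,dy cm [ 3.24 -3.84]
tool dx,dy cm [ 6.84 -5.84]
tool dx,dy cm [10.44 -7.84]
tool dx,dy cm [14.04 -9.84]
```

The fit is excellent, with residuals of 0.5 mm or less. Next I'll go above tongue 1 and stop 12 mm over it.

```bash
python3 -m handwheel '[{"dx":1.62,"dy":-1.92,"dz":0,"wx":0,"wy":0,"wz":-0.012,"claw":0},{"dx":1.62,"dy":-1.92,"dz":2.0,"wx":0,"wy":0,"wz":0,"claw":0},{"dx":0,"dy":0,"dz":4.5,"wx":0,"wy":0,"wz":0,"claw":0},{"dx":0,"dy":0,"dz":4.5,"wx":0,"wy":0,"wz":0,"claw":0},{"dx":0,"dy":0,"dz":4.5,"wx":0,"wy":0,"wz":0,"claw":0},{"dx":0,"dy":0,"dz":2.3,"wx":0,"wy":0,"wz":0,"claw":0},{"dx":0,"dy":0,"dz":1.0,"wx":0,"wy":0,"wz":0,"claw":0},{"dx":0,"dy":0,"dz":0,"wx":0,"wy":0,"wz":0,"claw":0}]'
python3 -m handwheel '[{"dx":0,"dy":0,"dz":0,"wx":0,"wy":0,"wz":0,"claw":0},{"dx":0,"dy":0,"dz":0,"wx":0,"wy":0,"wz":0,"claw":0}]'
python3 fit.py w4
```

```text
clock: 4.7
position: [0.4622, -0.0687, 0.0753]
tool_rot: [3.141, 0.0, -0.418]
force: [0.1, -0.6, 0.3]
grip_width: -0.0004
finger_force: 0.0
clock: 4.95
position: [0.4627, -0.0689, 0.0761]
tool_rot: [-3.141, -0.001, -0.418]
force: [-0.5, -0.1, 1.0]
grip_width: -0.0003
finger_force: 0.0
5.0 [ 0.46263376 -0.06888215  0.07600239] [-3.14115628e+00 -1.24569265e-03 -4.18353951e-01] [ 0.89688996 -0.00376569 -0.08720092]
chime 0.79 [3.8, 0.2, 431.9, 345.2]
chime 0.23 [89.4, 323.3, 352.0, 87.3]
tongue1_end 0.89 [93.2, 280.5, 246.6, 25.1]
tongue2_end 0.7 [73.3, 212.6, 222.0, 25.2]
tongue3_end 0.74 [54.3, 131.7, 194.0, 28.6]
tongue4_end 0.93 [36.4, 38.5, 160.4, 31.7]
spacer 0.7 [370.0, 52.0, 45.4, 51.4]
spacer 0.67 [39.2, 36.9, 158.8, 36.3]
```

View pics/w4.png

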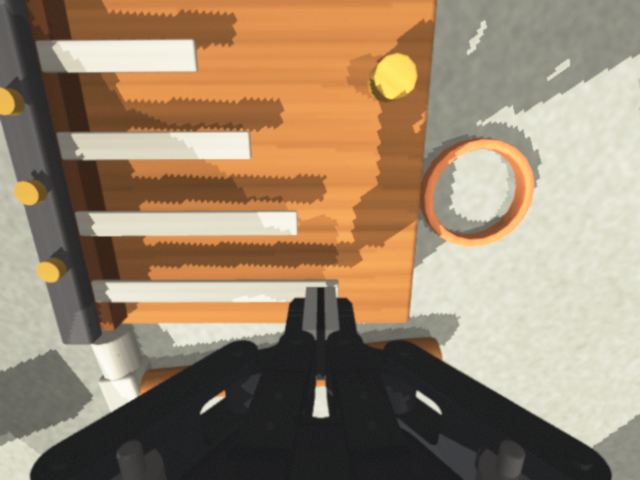

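The fingertip, at about (321,290), sits over the end of tongue 1, whose end edge is at x≈338. A quick cross-check with the other three ends at (296.5,223), (249.5,145) and (196,55):

```bash
python3 - <<'E'
from h import *
d=np.load("pics/w4.npz"); c={k:d[k] for k in d}
W=back(c,[[338,292],[296.5,223],[249.5,145],[196.5,55]],.063)[:,:2]
C,S=np.cos(1.1525),np.sin(1.1525); print((W+.008*np.array([C,S])).round(4).tolist())
E
python3 -m handwheel '[{"dx":0,"dy":0,"dz":0.7,"wx":0,"wy":0,"wz":0,"claw":0},{"dx":0,"dy":0,"dz":0.4,"wx":0,"wy":0,"wz":0,"claw":0},{"dx":0,"dy":0,"dz":0.3,"wx":0,"wy":0,"wz":0,"claw":0},{"dx":0,"dy":0,"dz":0,"wx":0,"wy":0,"wz":0,"claw":0}]'
```

```text
[[0.462, -0.0688], [0.5034, -0.0652], [0.5442, -0.0615], [0.5847, -0.0584]]
clock: 5.8
position: [0.462, -0.0688, 0.061]
tool_rot: [3.141, 0.001, -0.418]
force: [-0.2, 0.2, 0.8]
grip_width: -0.0001
finger_force: 0.5
```

```bash
python3 -m handwheel '[{"dx":0,"dy":0,"dz":0.35,"wx":0,"wy":0,"wz":0,"claw":0},{"dx":0,"dy":0,"dz":0,"wx":0,"wy":0,"wz":0,"claw":0},{"dx":0,"dy":0,"dz":0,"wx":0,"wy":0,"wz":0,"claw":0}]'
```

```text
clock: 6.18
position: [0.4622, -0.0688, 0.0579]
tool_rot: [-3.142, 0.0, -0.418]
force: [-0.9, 0.4, 2.8]
grip_width: 0.0001
finger_force: 1.3
```

Tongue 1 dipped 5 mm at 2.8 N. I'll lift off, let it settle and move over tongue 2.

```bash
python3 -m handwheel '[{"dx":0,"dy":0,"dz":-0.8,"wx":0,"wy":0,"wz":0,"claw":0},{"dx":0,"dy":0,"dz":-0.95,"wx":0,"wy":0,"wz":0,"claw":0},{"dx":0,"dy":0,"dz":0,"wx":0,"wy":0,"wz":0,"claw":0},{"dx":0,"dy":0,"dz":0,"wx":0,"wy":0,"wz":0,"claw":0},{"dx":1.8,"dy":-1.0,"dz":0,"wx":0,"wy":0,"wz":0,"claw":0},{"dx":1.8,"dy":-1.0,"dz":0,"wx":0,"wy":0,"wz":0,"claw":0},{"dx":0,"dy":0,"dz":0,"wx":0,"wy":0,"wz":0,"claw":0},{"dx":0,"dy":0,"dz":0,"wx":0,"wy":0,"wz":0,"claw":0}]'
```

```text
clock: 7.18
position: [0.5024, -0.0652, 0.075]
tool_rot: [3.141, 0.001, -0.418]
force: [-0.1, -0.4, -0.6]
grip_width: 0.0004
finger_force: 0.0
```

```bash
python3 -m handwheel '[{"dx":0,"dy":0,"dz":0.7,"wx":0,"wy":0,"wz":0,"claw":0},{"dx":0,"dy":0,"dz":0.4,"wx":0,"wy":0,"wz":0,"claw":0},{"dx":0,"dy":0,"dz":0.3,"wx":0,"wy":0,"wz":0,"claw":0},{"dx":0,"dy":0,"dz":0.35,"wx":0,"wy":0,"wz":0,"claw":0},{"dx":0,"dy":0,"dz":0,"wx":0,"wy":0,"wz":0,"claw":0},{"dx":0,"dy":0,"dz":0,"wx":0,"wy":0,"wz":0,"claw":0}]'
```

```text
clock: 7.92
position: [0.5031, -0.0652, 0.0578]
tool_rot: [3.141, 0.0, -0.418]
force: [-1.8, -0.6, 3.3]
grip_width: 0.0
finger_force: 1.4
```

```bash
python3 -m handwheel '[{"dx":0,"dy":0,"dz":-0.8,"wx":0,"wy":0,"wz":0,"claw":0},{"dx":0,"dy":0,"dz":-0.95,"wx":0,"wy":0,"wz":0,"claw":0},{"dx":0,"dy":0,"dz":0,"wx":0,"wy":0,"wz":0,"claw":0},{"dx":0,"dy":0,"dz":0,"wx":0,"wy":0,"wz":0,"claw":0},{"dx":1.8,"dy":-1.0,"dz":0,"wx":0,"wy":0,"wz":0,"claw":0},{"dx":1.8,"dy":-1.0,"dz":0,"wx":0,"wy":0,"wz":0,"claw":0},{"dx":0,"dy":0,"dz":0,"wx":0,"wy":0,"wz":0,"claw":0},{"dx":0,"dy":0,"dz":0,"wx":0,"wy":0,"wz":0,"claw":0}]'
python3 fit.py w5
```

```text
clock: 8.93
position: [0.5434, -0.0616, 0.075]
tool_rot: [3.141, 0.001, -0.418]
force: [0.3, 0.9, -0.9]
grip_width: 0.0004
finger_force: 0.0
8.975 [ 0.54345562 -0.06159296  0.07507586] [ 3.14117157e+00  7.81728470e-04 -4.18315579e-01] [ 0.44719578 -0.43622245 -0.49814923]
chime 0.63 [103.2, 144.3, 396.2, 272.2]
tongue1_end 0.73 [204.1, 392.9, 125.6, 20.3]
tongue2_end 0.71 [174.9, 337.9, 198.4, 23.9]
tongue2_end 0.51 [439.0, 214.2, 50.4, 46.5]
tongue3_end 0.57 [167.0, 277.8, 169.0, 24.5]
tongue3_end 0.47 [237.7, 29.1, 223.7, 45.9]
tongue4_end 0.68 [156.4, 209.4, 139.3, 22.5]
spacer 0.69 [435.1, 212.7, 52.6, 48.5]
spacer 0.63 [201.3, 392.2, 129.1, 21.4]
spacer 0.17 [157.8, 207.0, 139.9, 23.9]
```

View pics/w5.png

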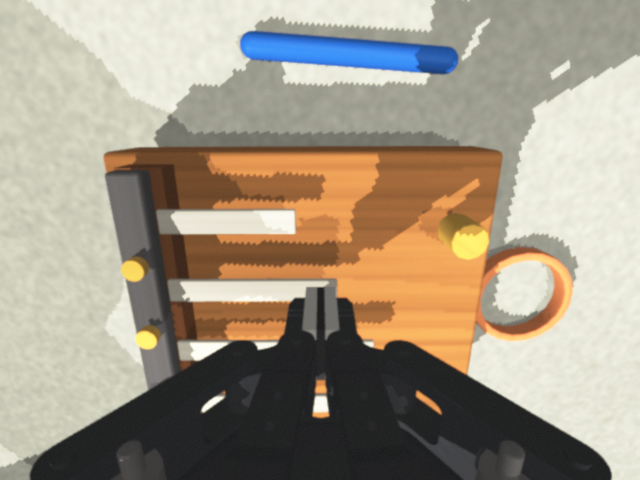

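The tip is over tongue 3's end at about (322,290), with the end edge at x≈337. The spacer at (465,238) and the rest are undisturbed, so I'll carry on.

```bash
python3 -m handwheel '[{"dx":0,"dy":0,"dz":0.7,"wx":0,"wy":0,"wz":0,"claw":0},{"dx":0,"dy":0,"dz":0.4,"wx":0,"wy":0,"wz":0,"claw":0},{"dx":0,"dy":0,"dz":0.3,"wx":0,"wy":0,"wz":0,"claw":0},{"dx":0,"dy":0,"dz":0.35,"wx":0,"wy":0,"wz":0,"claw":0},{"dx":0,"dy":0,"dz":0,"wx":0,"wy":0,"wz":0,"claw":0},{"dx":0,"dy":0,"dz":0,"wx":0,"wy":0,"wz":0,"claw":0}]'
python3 -m handwheel '[{"dx":0,"dy":0,"dz":-0.8,"wx":0,"wy":0,"wz":0,"claw":0},{"dx":0,"dy":0,"dz":-0.95,"wx":0,"wy":0,"wz":0,"claw":0},{"dx":0,"dy":0,"dz":0,"wx":0,"wy":0,"wz":0,"claw":0},{"dx":0,"dy":0,"dz":0,"wx":0,"wy":0,"wz":0,"claw":0},{"dx":1.8,"dy":-1.0,"dz":0,"wx":0,"wy":0,"wz":0,"claw":0},{"dx":1.8,"dy":-1.0,"dz":0,"wx":0,"wy":0,"wz":0,"claw":0},{"dx":0,"dy":0,"dz":0,"wx":0,"wy":0,"wz":0,"claw":0},{"dx":0,"dy":0,"dz":0,"wx":0,"wy":0,"wz":0,"claw":0}]'
```

```text
clock: 10.02
position: [0.5442, -0.0615, 0.0579]
tool_rot: [3.142, 0.0, -0.418]
force: [-2.2, 0.3, 2.3]
grip_width: -0.0001
finger_force: 1.4
clock: 11.02
position: [0.5845, -0.0579, 0.0749]
tool_rot: [3.141, 0.001, -0.418]
force: [-0.6, -0.5, 0.3]
grip_width: 0.0
finger_force: 0.0
```

```bash
python3 -m handwheel '[{"dx":0,"dy":0,"dz":0.7,"wx":0,"wy":0,"wz":0,"claw":0},{"dx":0,"dy":0,"dz":0.4,"wx":0,"wy":0,"wz":0,"claw":0},{"dx":0,"dy":0,"dz":0.3,"wx":0,"wy":0,"wz":0,"claw":0},{"dx":0,"dy":0,"dz":0.35,"wx":0,"wy":0,"wz":0,"claw":0},{"dx":0,"dy":0,"dz":0,"wx":0,"wy":0,"wz":0,"claw":0},{"dx":0,"dy":0,"dz":0,"wx":0,"wy":0,"wz":0,"claw":0}]'
python3 -m handwheel '[{"dx":0,"dy":0,"dz":-0.8,"wx":0,"wy":0,"wz":0,"claw":0},{"dx":0,"dy":0,"dz":-1.5,"wx":0,"wy":0,"wz":0,"claw":0},{"dx":0,"dy":0,"dz":-4,"wx":0,"wy":0,"wz":0,"claw":0},{"dx":-2,"dy":0,"dz":-5,"wx":0,"wy":0,"wz":0,"claw":0},{"dx":-4,"dy":0,"dz":-4,"wx":0,"wy":0,"wz":0,"claw":0},{"dx":-4,"dy":0,"dz":-2,"wx":0,"wy":0,"wz":0,"claw":0},{"dx":0,"dy":0,"dz":0,"wx":0,"wy":0,"wz":0,"claw":0},{"dx":0,"dy":0,"dz":0,"wx":0,"wy":0,"wz":0,"claw":0}]'
python3 -m handwheel '[{"dx":0,"dy":0,"dz":0,"wx":0,"wy":0,"wz":0,"claw":0},{"dx":0,"dy":0,"dz":0,"wx":0,"wy":0,"wz":0,"claw":0}]'
python3 fit.py w6
python3 fit2.py w3 '[(167,168,126,13),(159,128,110,17),(153,88,91,17),(148,47,72,15)]' | grep press
```

```text
clock: 11.78
position: [0.5852, -0.0579, 0.0579]
tool_rot: [3.141, 0.0, -0.418]
force: [-1.6, -0.0, 2.2]
grip_width: 0.0002
finger_force: 1.4
clock: 12.78
position: [0.4944, -0.0174, 0.2315]
tool_rot: [-3.141, -0.001, -0.418]
force: [0.5, -0.8, -0.0]
grip_width: 0.0002
finger_force: 0.0
clock: 13.02
position: [0.494, -0.0174, 0.2303]
tool_rot: [3.141, 0.001, -0.419]
force: [0.8, -0.3, -0.3]
grip_width: -0.0002
finger_force: 0.0
13.075 [ 0.49399045 -0.01738213  0.23032421] [ 3.14133392e+00  8.47411372e-04 -4.18592500e-01] [ 0.06299293 -0.04857314  0.23793823]
chime 0.8 [220.3, 58.3, 226.4, 192.2]
tongue1_end 0.68 [262.7, 213.8, 134.9, 15.3]
tongue2_end 0.94 [257.8, 174.9, 118.1, 17.8]
tongue2_end 0.17 [234.7, 255.2, 212.9, 76.6]
tongue3_end 0.79 [254.0, 135.1, 98.3, 16.6]
tongue3_end 0.29 [233.1, 258.2, 215.8, 77.0]
tongue4_end 0.6 [254.7, 90.2, 75.2, 15.7]
spacer 0.77 [412.5, 95.7, 23.3, 25.4]
spacer 0.51 [220.9, 62.2, 225.7, 190.0]
press pts (8mm in) [[0.4621, -0.0686], [0.5031, -0.0649], [0.5441, -0.0613], [0.5851, -0.0576]]
```

View pics/w6.png

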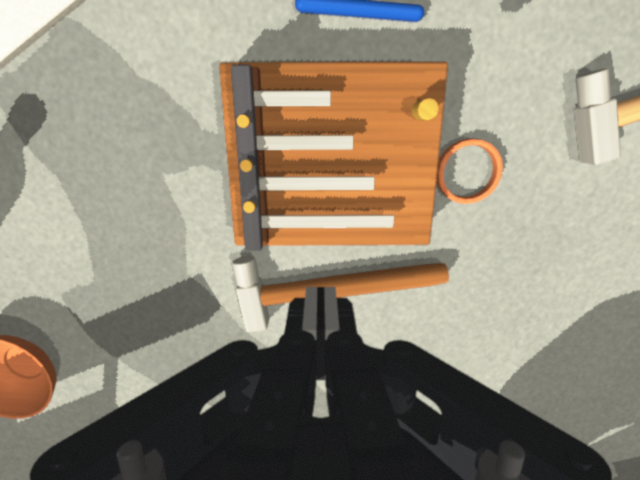

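The chime (220-447, 60-250), the spacer (427,108), the bangle and the mallet all stand as before. All four tongues are level again and the arm is clear, so I'm handing in.

```bash
python3 -c "
from workcell import job_done; print(job_done())"
```

```text
the job is handed in; nothing more can be done
None
```

I pressed all four tongues in order from longest to shortest, each dipping about 5 mm (roughly 2–3 N) and let up before the next; the wrist camera showed nothing disturbed around or on the chime, and I handed the job in at about 13 s.

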